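# Press the hook spanner into its cutout tray

## Robot

A 6-joint arm with a two-finger parallel gripper is mounted at the origin on the work surface. World frame = base frame: x ahead of the robot, y to its left, z up, the work surface at z = 0. Lengths are in m, angles in rad, forces in N, time in s.
With the tool pointing down it reaches from about 0.35 to 0.95 m from the base axis. Payload 17.4 kg.
Tool frame: the origin (TCP) lies at the very end of the fingers, on their centre line; the grasp point (between the pads) lies env.grasp_offset behind it (env.grasp_offset is the distance from the TCP to the grasp point, in m); z points along the fingers, y is the direction in which the jaws open and shut (so a half turn about z gives the same grasp; the last joint's range is limited). The gripper opens to 93 mm and grips with 3 to 60 N. Pads are 15 mm wide; open, the fingers measure 128 mm over their backs; the gripper's body (75 mm by 188 mm) begins 65 mm behind the grasp point.
Start: joints at [1.182, 0.116, 1.442, -0, 1.584, -0.038], TCP at [0.232, 0.634, 0.219] pointing down, gripper open.
Joint ranges: [-2.83, 2.83], [-0.83, 2.19], [0.07, 2.5], [-1.14, 4.28], [0.01, 3], [-2.97, 2.97]. Speed limits (rad/s): [1.89, 1.89, 2.22, 3.14, 3.14, 3.14].

## Interface

Orientations are given as a rotation vector (axis times angle).
In Python, from cell import sensors, cams, ticket, env gives the robot as it stands.
- The arm moves only by the tool step_arm, never from a script. Its argument "series" is a list of rows, each a list of 5 numbers: the shift along the tool's x, y, z in mm, then the turn about the tool's z in degrees, then the closure, from 0 (fully open) to 1 (shut). A call has 1 to 20 rows; each row is the pose to reach, as a shift and turn from the pose commanded when the call began, along the tool's axes at that moment; what a row does not reach only later rows make up. A row lasts 1/12 s, in which the tool goes at most 41.7 mm and 7.16 degrees, less where a joint would pass 70% of its speed; a pose out of reach is approached as far as the arm can. A call with a gripper value outside its range is refused whole. The fingers move at their own pace and stop on an object; the grip force is fixed at half the most. Time passes only in rows, so rows that repeat a pose let the fingers close. It gives the time, the measured TCP pose, the force and the opening at its end, in the units of the state.
- sensors.state(): the state, without advancing time (a new reading comes with each control period).
- cams.read_camera(name): name is "scene" or "side" or "wrist"; returns the picture (384x512x3 uint8, red, green, blue); there is no depth.
- cams.camera_info(name): a dict with "mtx" (3x3 intrinsics, pixels), "origin" and "attitude" of the camera in the world. Camera axes: x right, y down, z forward; pixel columns grow to the right and rows downward; lengths in m; the calibration is good to about 2 mm. The wrist camera is an equidistant fisheye: a pixel r from the principal point sees the ray r / f radians off the axis. A picture is of the moment at which its call begins: read the wrist's pose just before it. camera_info takes no time and is no camera call; for the wrist camera it gives the pose at the moment of the call.
- ticket.sign_off(): hands the job in, once; it reports no verdict.
The state is a dict: "time_s": time; "qpos": joint angles; "joint_vel": joint speeds; "joint_torque": joint torques, N m; "position": TCP position; "orientation": TCP orientation; "wrist_force": force on the tool from outside, world axes, zero at the start; "moment": the same for the moment, N m; "grip_width": finger opening in m.
Only numpy, scipy, OpenCV 4.12 (cv2) and the standard library are available. Lean on these libraries where they do the work, as an engineer would, in place of code of your own. Each camera call takes 0.05 s, during which the arm holds its last target.

## Task

Put the green-handled hook spanner away in the blue tool tray: turn it to match the cutout, and since the grey insert may have slid lengthwise in the tray, feel for where the spanner drops in. Then press the handle down past the sprung rollers at both its ends until it is fully home on the cutout's floor. Do not disturb the stone, the jar or the dish.

Things in the scene. Friction and masses are not known exactly. Their poses are not given: they have to be found in the camera images.
- spanner: Hook spanner lying flat, 162 mm long, 0.22 kg. Origin on its underside on the handle's centre line; x from the tail (-85 mm) to the hook (+77), z up. Green handle: bar from x -85 to +42, 22 mm wide (y -11 to 11), 16 mm thick; grip it across near x = 0. Steel C-shaped hook, 10 mm thick, x 30 to 77, y -9 to +52: it bulges to +y only, so it fits the cutout one way only.
- spanner_tail (a point): Point on the centre line of the handle's top face near the tail, a place to press: x = -65, z = 16 mm in the spanner's frame.
- spanner_neck (a point): Point on the centre line of the handle's top face near the hook, a place to press: x = +20, z = 16 mm in the spanner's frame.
- tray: Blue tool tray fixed to the bench, 242 x 132 mm outside, walls 6 mm thick, 38 mm high. Origin under its centre, x along its length, z up. In it a grey insert (200 x 116 mm, top face 34 mm above the bench) with the cutout. The insert stays where it was left, up to 12 mm either way along the tray's x: NOT measured, find it by touch or eye. It has no play in y; about 30 N lengthwise slides it.
- tray_cutout (a point): Fixed to the tray (its x = 4, y = -16, z = 34 mm): where the spanner's origin belongs in x, y if the insert were centred; the true place is shifted by -12 to 12 mm along the tray's x. Spanner x must point along tray x: handle slot to -x, hook pocket to +x and +y. Clearance 1.5 mm each side of the handle, 2 mm each end; 15 mm deep, straight walls, no bevels, no room for fingers beside the handle.
- tray_rollers (a point): Fixed to the tray, midway between two pairs of sprung rollers in the handle slot (x -65 and +20 mm of the spanner), insert centred. A spanner let into the cutout rests on them about 6 mm down, handle top about 10 mm above the insert. Each pair gives way at about 15 N pressed on the handle above it, then that end drops to the floor: handle top 35 mm above the bench, 1 mm proud.
- stone: Pale limestone specimen, about 80 x 60 x 50 mm, a bystander. Origin under its centre.
- jar: White-capped specimen jar, 60 mm across, 85 mm tall, a bystander. Origin under its centre.
- dish: Low glass dish, 90 mm across, 18 mm tall, a bystander. Origin under its centre.
Not all that is in view belongs to the job. There is more than one size of the spanner; the job needs the middle-sized.

How it is judged:
At the end, for the whole second after the job is handed in: The spanner lies right way up on the cutout's floor, both pressing points of the handle below 37.5 mm above the bench (home is 35), level within 0.04 rad, in line with the tray within 0.05 rad, within 5 mm sideways and 16 mm lengthwise of the cutout point, at rest and let go (z of spanner_tail in the frame of tray between 0.026 and 0.0375 m and z of spanner_neck in the frame of tray between 0.026 and 0.0375 m and x of spanner in the frame of tray between -0.012 and 0.02 m and y of spanner in the frame of tray between -0.021 and -0.011 m and angle between spanner's own z axis and vertical below 0.04 rad and angle between the x axis of spanner and the x axis of tray, either way round below 0.05 rad and linear speed of spanner below 0.01 m/s); the robot touches nothing.
It fails at once if the stone is pushed more than 15 mm (distance of stone from where it was at the start of the episode above 0.015 m).
It fails at once if the jar is pushed more than 15 mm (distance of jar from where it was at the start of the episode above 0.015 m).
It fails at once if the dish is pushed more than 15 mm (distance of dish from where it was at the start of the episode above 0.015 m).
It also fails if it takes over 64 s, if anything falls off the work surface, if the arm or the gripper's body presses on something with over 40 N, if the wrist force passes 120 N, or if a joint passes its speed limit or range.

## Working session

There is one attempt and no reset: what is moved stays moved. The work goes in short steps, Python scripts to look and compute and a tool call to move; the robot and the scene stay as the last step left them, time stands still between calls to the robot, and variables do not carry over. Pictures are saved under pics/ and viewed, and the job is handed in when it is done.

Besides the shell and the picture viewer there is one more tool, called after ">>>" in YAML: its name, and indented under it one key for each argument. step_arm: Moves the arm, as the interface text tells. Its arguments: {"type":"object","properties":{"series":{"type":"array"}},"required":["series"]}

```bash
ls; mkdir -p pics; cat > snap.py <<'E'
import cv2,sys
from cell import sensors,cams,env
for a in sys.argv[1:]:
    n,f=a.split(':')
    im=cams.read_camera(n); cv2.imwrite('pics/'+f+'.png',cv2.cvtColor(im,cv2.COLOR_RGB2BGR))
E
python3 snap.py scene:s0 side:d0 wrist:w0; python3 - <<'E'
from cell import sensors,cams,env
print(env.grasp_offset);print(sensors.state())
for n in("scene","side","wrist"):print(n,cams.camera_info(n))
E
```

```text
pics
0.0188
{'time_s': 0.15, 'qpos': array([ 1.18220690e+00,  1.16346937e-01,  1.44209467e+00,  1.17387680e-05,
        1.58397360e+00, -3.77635906e-02]), 'joint_vel': array([-0.00010655,  0.00023299, -0.00132276, -0.00086064, -0.00119572,
       -0.00120101]), 'joint_torque': array([ 9.47794397e-04, -7.21760201e+01, -6.22951698e+01,  7.80405686e-02,
        2.25432578e-02, -2.88384604e-05]), 'position': array([0.23190688, 0.63375825, 0.21810487]), 'orientation': array([-5.48221560e-01, -3.09320068e+00,  1.25884516e-03]), 'wrist_force': array([ 0.06940524, -0.39973895,  0.51562301]), 'moment': array([0.00319749, 0.01793033, 0.00255292]), 'grip_width': 0.0929745199348813}
scene {'mtx': array([[382.40237366,   0.        , 255.40532655],
       [  0.        , 382.40237366, 194.71322443],
       [  0.        ,   0.        ,   1.        ]]), 'origin': array([1.24828756, 0.31367533, 0.87823972]), 'attitude': array([-1.53579136, -2.12621548,  0.7659145 ])}
side {'mtx': array([[405.88642792,   0.        , 258.23945269],
       [  0.        , 405.88642792, 194.67281584],
       [  0.        ,   0.        ,   1.        ]]), 'origin': array([0.54039609, 0.87763211, 0.86528321]), 'attitude': array([-0.13558002,  2.89774665, -1.14271415])}
wrist {'mtx': array([[297.31863964,   0.        , 257.11041045],
       [  0.        , 297.31863964, 192.99244245],
       [  0.        ,   0.        ,   1.        ]]), 'origin': array([0.16702423, 0.65747281, 0.3850801 ]), 'attitude': array([2.39673435, 1.67566965, 0.21149682])}
```

View pics/s0.png

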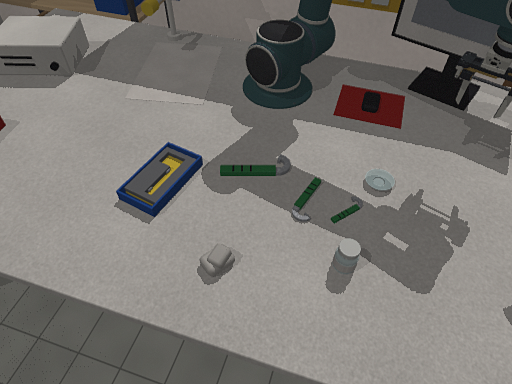

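View pics/d0.png

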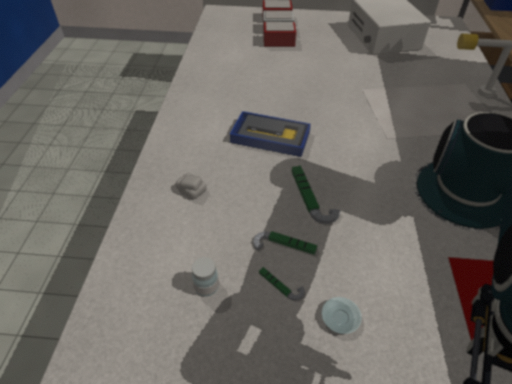

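View pics/w0.png

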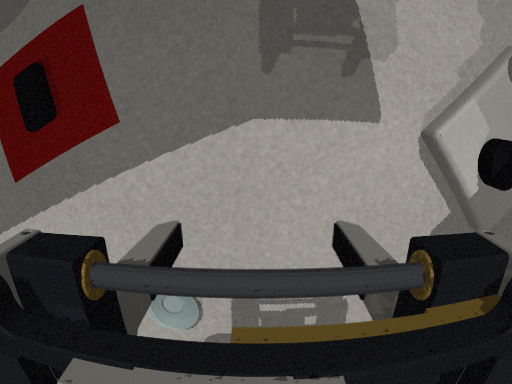

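The scene picture shows three spanners: large at (250,170), middle at (308,197) and small at (345,212). The tray is at (160,178), stone at (217,260), jar at (347,253) and dish at (379,181). I'll zoom in to measure them.

```bash
cat > h.py <<'E'
import cv2,numpy as np
from scipy.spatial.transform import Rotation as R
from cell import sensors,cams,env
def p2w(n,uv,z,info=None):
    c=info or cams.camera_info(n);M=c['mtx'];A=R.from_rotvec(c['attitude']).as_matrix()
    x=(uv[0]-M[0,2])/M[0,0];y=(uv[1]-M[1,2])/M[1,1]
    if n=='wrist':
        r=np.hypot(x,y);s=np.sinc(r/np.pi);d=np.array([x*s,y*s,np.cos(r)])
    else: d=np.array([x,y,1.])
    d=A@d;o=c['origin'];return o+d*(z-o[2])/d[2]
def w2p(n,P,info=None):
    c=info or cams.camera_info(n);M=c['mtx'];A=R.from_rotvec(c['attitude']).as_matrix()
    q=A.T@(np.asarray(P,float)-c['origin'])
    if n=='wrist':
        t=np.arctan2(np.hypot(q[0],q[1]),q[2]);k=t/np.hypot(q[0],q[1]);x,y=q[0]*k,q[1]*k
    else: x,y=q[:2]/q[2]
    return np.array([x*M[0,0]+M[0,2],y*M[1,1]+M[1,2]])
E
python3 - <<'E'
import cv2
a=cv2.imread('pics/s0.png');b=cv2.imread('pics/d0.png')
cv2.imwrite('pics/s0a.png',cv2.resize(a[130:230,100:220],None,fx=6,fy=6,interpolation=2))
cv2.imwrite('pics/s0b.png',cv2.resize(a[150:230,270:370],None,fx=7,fy=7,interpolation=2))
cv2.imwrite('pics/d0a.png',cv2.resize(b[100:170,215:325],None,fx=7,fy=7,interpolation=2))
cv2.imwrite('pics/d0b.png',cv2.resize(b[220:270,240:330],None,fx=8,fy=8,interpolation=2))
E
```

```text
(no output)
```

View pics/s0a.png

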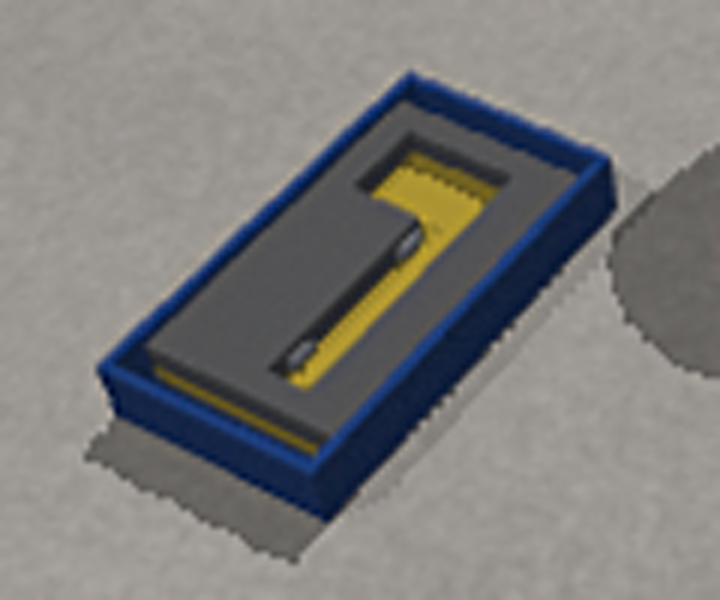

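View pics/s0b.png

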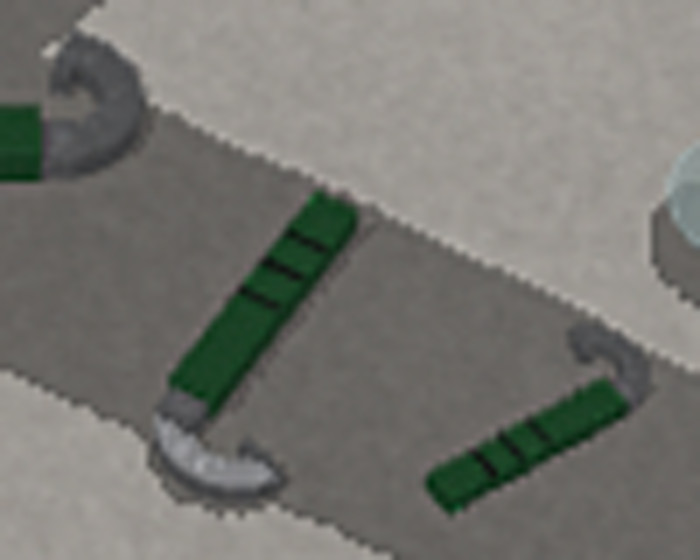

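View pics/d0a.png

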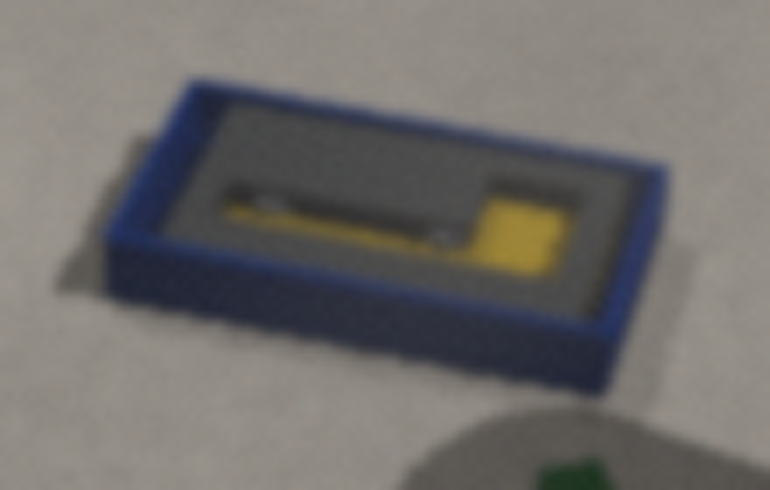

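View pics/d0b.png

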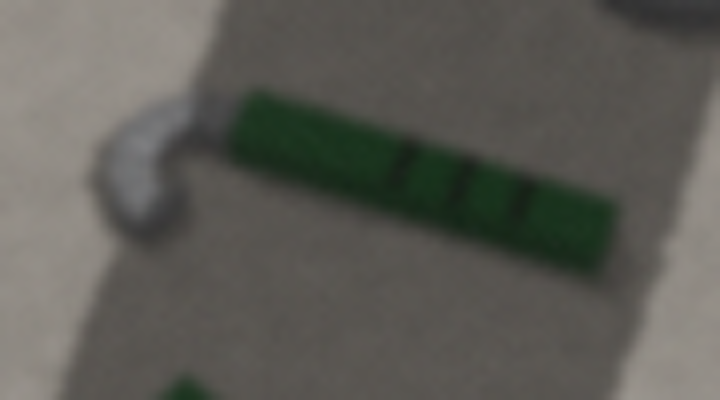

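```bash
cat > fit.py <<'E'
from h import *
from scipy.optimize import minimize
def box(x0,x1,y0,y1,z0,z1): return np.array([[x,y,z] for x in(x0,x1) for y in(y0,y1) for z in(z0,z1)])
HAND=box(-.085,.042,-.011,.011,0,.016); TRAY=box(-.121,.121,-.066,.066,0,.038)
def tw(B,p,z=0):
    c,s=np.cos(p[2]),np.sin(p[2]);return B@np.array([[c,-s,0],[s,c,0],[0,0,1]]).T+[p[0],p[1],z]
def fit(B,masks,p0,z=0):
    infos={n:cams.camera_info(n) for n in masks} if not isinstance(next(iter(masks.values())),tuple) else {n:m[1] for n,m in masks.items()}
    masks={n:(m[0] if isinstance(m,tuple) else m) for n,m in masks.items()}
    S=16
    def cost(p,each=False):
        t=[]
        for n,m in masks.items():
            q=np.array([w2p(n,P,infos[n]) for P in tw(B,p,z)])
            h=cv2.convexHull(q.astype(np.float32))[:,0]
            im=np.zeros((384*4,512*4),np.uint8);cv2.fillConvexPoly(im,np.round((h+.5)*4*S-S/2).astype(np.int32),255,shift=4)
            im=cv2.resize(im,(512,384),interpolation=cv2.INTER_AREA)/255.
            t.append(1-np.minimum(im,m).sum()/np.maximum(im,m).sum())
        return t if each else sum(t)
    best=None
    p=np.array(p0,float)
    for s in(.01,.003):
        sim=np.array([p,p+[s,0,0],p+[0,s,0],p+[0,0,s*10]])
        r=minimize(cost,p,method='Nelder-Mead',options=dict(initial_simplex=sim,xatol=1e-5,fatol=1e-5));p=r.x
    return p,cost(p,True)
def comp(m,uv):
    m=cv2.morphologyEx(m.astype(np.uint8),cv2.MORPH_CLOSE,np.ones((3,3)))
    n,l=cv2.connectedComponents(m);return (l==l[uv[1],uv[0]]).astype(float)
def green(im): im=im.astype(int);return (im[...,1]>im[...,0]*1.5)&(im[...,1]>im[...,2]*1.3)&(im[...,1]>25)
def blue(im): im=im.astype(int);return (im[...,2]>im[...,0]*1.6)&(im[...,2]>im[...,1]*1.3)&(im[...,2]>25)
def fill(m):
    c,_=cv2.findContours(m.astype(np.uint8),cv2.RETR_EXTERNAL,cv2.CHAIN_APPROX_NONE);o=np.zeros(m.shape,np.uint8);cv2.drawContours(o,c,-1,1,-1);return o.astype(float)
E
python3 - <<'E'
from fit import *
s=cv2.imread('pics/s0.png')[...,::-1];d=cv2.imread('pics/d0.png')[...,::-1]
print('rough mid',p2w('scene',(308,190),.016),p2w('side',(292,242),.016))
print('hook',p2w('scene',(298,213),.01))
for u in((283,165),(220,170),(331,220),(360,202),(379,181),(347,262),(217,265)):print(u,p2w('scene',u,.01))
gs=comp(green(s),(308,190));gd=comp(green(d),(292,242));print(gs.sum(),gd.sum())
for k in({'scene':gs,'side':gd},{'scene':gs},{'side':gd}):
    c=p2w('scene',(305,195),.016);print(fit(HAND,k,[c[0],c[1],.3]))
bs=fill(comp(blue(s),(125,190)));bd=fill(comp(blue(d),(270,145)));print(bs.sum(),bd.sum())
c=p2w('scene',(160,178),.03);print(c)
for k in({'scene':bs,'side':bd},{'scene':bs},{'side':bd}):
  for y in(-.5,):
    a=p2w('scene',(118,195),.038);b=p2w('scene',(168,143),.038);y=np.arctan2(*(b-a)[1::-1])
    print(fit(TRAY,k,[c[0],c[1],y]))
E
```

```text
rough mid [0.49337006 0.23752345 0.016     ] [0.50124426 0.245534   0.016     ]
hook [0.58168756 0.22961607 0.01      ]
(283, 165) [0.41119409 0.13796781 0.01      ]
(220, 170) [ 0.49507599 -0.04309713  0.01      ]
(331, 220) [0.57624417 0.32369954 0.01      ]
(360, 202) [0.48495932 0.39180438 0.01      ]
(379, 181) [0.38338076 0.43518142 0.01      ]
(347, 262) [0.69604822 0.38867285 0.01      ]
(217, 265) [0.81026564 0.07319623 0.01      ]
268.0 365.0
(array([ 0.51727186,  0.23225463, -0.27162882]), [np.float64(0.17820707618840892), np.float64(0.31009377626069934)])
(array([ 0.51474226,  0.2328765 , -0.27358998]), [np.float64(0.17762435273811383)])
(array([ 0.52376224,  0.23318872, -0.26861542]), [np.float64(0.30595511653585605)])
196154.0 193099.0
[ 0.60037205 -0.19291692  0.03      ]
(array([ 0.81623463,  0.55256673, -3.04108478]), [np.float64(0.964258014961034), np.float64(0.9565426613941502)])
(array([ 1.08876379, -0.09612427, -1.25085461]), [np.float64(0.9590838290922679)])
(array([ 0.88512903,  0.55977388, -3.04673465]), [np.float64(0.955875402325882)])
```

```bash
python3 - <<'E'
from fit import *
s=cv2.imread('pics/s0.png')[...,::-1];d=cv2.imread('pics/d0.png')[...,::-1]
print(s[190,305:312],d[240:246,290]); print(s[190,120:128],d[148,268:272],d[150,240]); print(s[120,200],d[160,150])
o=np.hstack([green(s),green(d)]);o2=np.hstack([blue(s),blue(d)])
cv2.imwrite('pics/m0.png',cv2.resize(np.vstack([o,o2]).astype(np.uint8)*255,(800,600)))
E
```

```text
[[22 69 35]
 [24 66 35]
 [23 64 34]
 [26 67 36]
 [27 67 39]
 [29 67 38]
 [30 65 39]] [[22 34 24]
 [27 38 28]
 [23 39 25]
 [24 41 26]
 [24 42 27]
 [24 42 25]]
[[17 28 48]
 [18 30 54]
 [17 32 58]
 [20 33 60]
 [19 30 62]
 [32 36 49]
 [47 48 49]
 [47 48 51]] [[45 46 59]
 [46 47 60]
 [44 47 60]
 [47 49 62]] [147 142 135]
[163 159 152] [149 143 136]
```

View pics/m0.png

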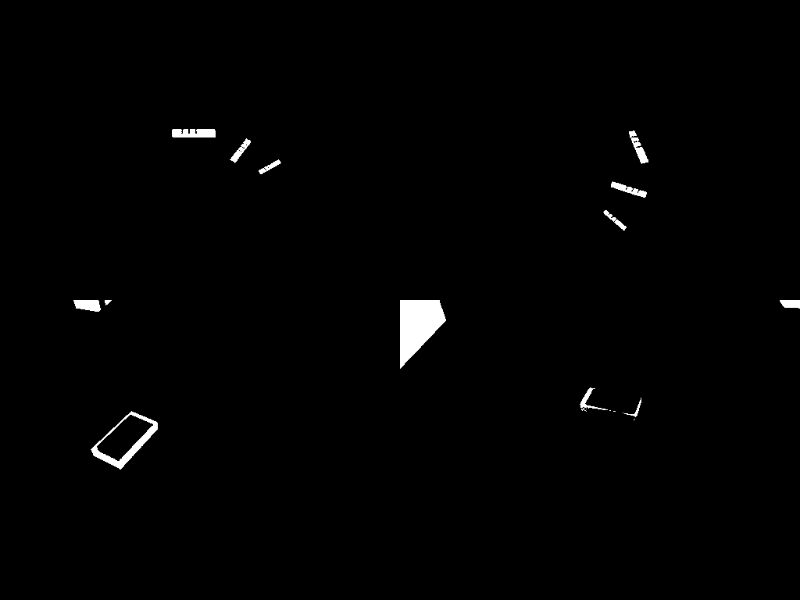

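```bash
python3 - <<'E'
import re
t=open('fit.py').read()
i=t.index('def comp');
t=t[:i]+'''
def comp(m,uv,k=7):
    m=cv2.morphologyEx(m.astype(np.uint8),cv2.MORPH_CLOSE,cv2.getStructuringElement(cv2.MORPH_ELLIPSE,(k,k)))
    n,l=cv2.connectedComponents(m);ys,xs=np.nonzero(m);j=np.argmin((xs-uv[0])**2+(ys-uv[1])**2);return fill(l==l[ys[j],xs[j]])
def green(im): im=im.astype(float);return (im[...,1]>im[...,0]*1.25)&(im[...,1]>im[...,2]*1.2)
def blue(im): im=im.astype(float);return (im[...,2]>im[...,0]*1.2)&(im[...,2]>im[...,1]*1.12)
def fill(m):
    c,_=cv2.findContours(m.astype(np.uint8),cv2.RETR_EXTERNAL,cv2.CHAIN_APPROX_NONE);o=np.zeros(m.shape,np.uint8);cv2.drawContours(o,c,-1,1,-1);return o.astype(float)
'''
open('fit.py','w').write(t)
E
python3 - <<'E'
from fit import *
s=cv2.imread('pics/s0.png')[...,::-1];d=cv2.imread('pics/d0.png')[...,::-1]
gs=comp(green(s),(308,190));gd=comp(green(d),(292,242));print(gs.sum(),gd.sum())
for k in({'scene':gs,'side':gd},{'scene':gs},{'side':gd}):
    print(fit(HAND,k,[.517,.232,-.27]))
bs=comp(blue(s),(125,190));bd=comp(blue(d),(270,145));print(bs.sum(),bd.sum())
a=p2w('scene',(118,195),.038);b=p2w('scene',(168,143),.038);y=np.arctan2(*(b-a)[1::-1]);print(a,b)
for k in({'scene':bs,'side':bd},{'scene':bs},{'side':bd}):
    print(fit(TRAY,k,[.6,-.193,y]))
E
```

```text
290.0 434.0
(array([ 0.51899907,  0.23211766, -0.27953606]), [np.float64(0.1381964334123026), np.float64(0.20853253530893023)])
(array([ 0.51636175,  0.23211947, -0.26873478]), [np.float64(0.12126008801909072)])
(array([ 0.5210453 ,  0.23434738, -0.26831403]), [np.float64(0.17620958436008727)])
3390.0 2431.0
[ 0.70358673 -0.27107032  0.038     ] [ 0.46096273 -0.23447874  0.038     ]
(array([ 0.58644061, -0.19880254,  2.94033316]), [np.float64(0.019929604970031267), np.float64(0.06118978007465703)])
(array([ 0.58500327, -0.19862059,  2.94205817]), [np.float64(0.015965510000103156)])
(array([ 0.58901406, -0.19750746,  2.95576539]), [np.float64(0.04962370215641676)])
```

```bash
cat >> h.py <<'E'
def toolR(): 
    s=sensors.state();return R.from_rotvec(s['orientation']).as_matrix(),s
def go(P,yaw=None):
    """tool shifts mm and turn deg to bring TCP to P with tool-x heading yaw (world)"""
    M,s=toolR();d=M.T@(np.asarray(P)-s['position'])*1000
    h=np.arctan2(M[1,0],M[0,0]);out=[d.round(1)]
    if yaw is not None: out.append(np.degrees(-((yaw-h+np.pi)%(2*np.pi)-np.pi)).round(1))
    print('shift',*out,'heading',h.round(4),'q',s['qpos'].round(3),'pos',s['position'].round(4),'t',s['time_s'],'F',s['wrist_force'].round(1),'w',round(s['grip_width'],4))
E
python3 - <<'E'
from h import *
M,s=toolR();print(M.round(3))
I=cams.camera_info('wrist');print((M.T@(I['origin']-s['position'])).round(3),(M.T@R.from_rotvec(I['attitude']).as_matrix()).round(3))
go([.519,.232,.16],-.275);go([.519,.232,.16],-.275+np.pi)
a=p2w('scene',(318,178.6),.016);b=p2w('scene',(296.9,206.2),.016);print(np.linalg.norm(a-b))
E
```

```text
[[-0.939  0.344 -0.   ]
 [ 0.344  0.939 -0.001]
 [ 0.    -0.001 -1.   ]]
[ 0.069 -0.    -0.167] [[ 0.    -0.968 -0.252]
 [ 1.     0.    -0.001]
 [ 0.001 -0.252  0.968]]
shift [-407.7 -278.6   58.3] 175.7 heading 2.7908 q [ 1.182  0.116  1.442  0.     1.584 -0.038] pos [0.2319 0.6338 0.2181] t 0.15 F [ 0.1 -0.4  0.5] w 0.093
shift [-407.7 -278.6   58.3] -4.3 heading 2.7908 q [ 1.182  0.116  1.442  0.     1.584 -0.038] pos [0.2319 0.6338 0.2181] t 0.15 F [ 0.1 -0.4  0.5] w 0.093
0.12946548603678298
```

>>> step_arm:
  series:
    - [-34,-23,5,0,0]
    - [-68,-46,10,-1,0]
    - [-102,-70,15,-1,0]
    - [-136,-93,20,-2,0]
    - [-170,-116,25,-2,0]
    - [-204,-139,30,-2,0]
    - [-238,-162,35,-3,0]
    - [-272,-186,40,-3,0]
    - [-306,-209,45,-4,0]
    - [-340,-232,50,-4.3,0]
    - [-374,-255,55,-4.3,0]
    - [-408,-279,58,-4.3,0]
    - [-408,-279,58,-4.3,0]
    - [-408,-279,58,-4.3,0]
    - [-408,-279,58,-4.3,0]
    - [-408,-279,58,-4.3,0]

```text
time_s: 1.48
position: [0.5188, 0.2325, 0.1607]
orientation: [-0.43, -3.112, -0.0]
wrist_force: [0.4, 0.7, 0.1]
grip_width: 0.0933
```

```bash
python3 snap.py wrist:w1; python3 -c "
from h import *
go([.519,.232,.16],-.275+np.pi)"
```

```text
shift [-0.5 -0.6  0.8] 0.0 heading 2.8673 q [ 0.377 -0.095  1.748  0.     1.488 -0.92 ] pos [0.5187 0.2327 0.1608] t 1.5333 F [-0.7 -0.2  0.3] w 0.093
```

View pics/w1.png

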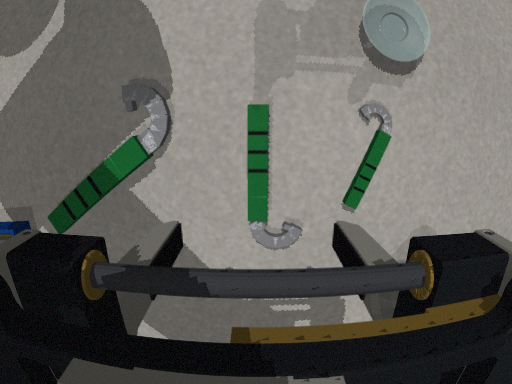

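The wrist picture shows the middle spanner in the centre, with the handle from (258,105) to (258,221) and the hook around (275,237) bulging right.

```bash
cat > wfit.py <<'E'
from fit import *
E
python3 - <<'E'
from fit import *
w=cv2.imread('pics/w1.png')[...,::-1]
g=comp(green(w),(258,163));print(g.sum(),np.nonzero(g.any(1))[0][[0,-1]],np.nonzero(g.any(0))[0][[0,-1]])
print(fit(HAND,{'wrist':g},[.519,.232,-.275]))
p,_=fit(HAND,{'wrist':g},[.519,.232,-.275])
# hook far point check
for q in([.077,.02,.01],[.05,.052,.01]): print(w2p('wrist',tw(np.array([q]),p)[0]))
E
```

```text
2374.0 [104 221] [248 268]
(array([ 0.5200435 ,  0.23225574, -0.28047667]), [np.float64(0.018618294145036463)])
[274.22813301 246.65039452]
[302.54930874 225.19066706]
```

```bash
python3 -c "
from h import *
go([.520,.2323,.0075],-.2805+np.pi)"
```

```text
shift [ -1.3  -0.  153.3] 0.4 heading 2.8673 q [ 0.377 -0.095  1.748  0.     1.488 -0.92 ] pos [0.5187 0.2327 0.1608] t 1.5333 F [-0.7 -0.2  0.3] w 0.093
```

>>> step_arm:
  series:
    - [-1,0,30,0.4,0.4]
    - [-1.3,0,60,0.4,0.4]
    - [-1.3,0,90,0.4,0.4]
    - [-1.3,0,115,0.4,0.4]
    - [-1.3,0,135,0.4,0.4]
    - [-1.3,0,148,0.4,0.4]
    - [-1.3,0,152,0.4,0.4]
    - [-1.3,0,152,0.4,0.4]
    - [-1.3,0,152,0.4,0.4]

```text
time_s: 2.28
position: [0.5209, 0.2319, 0.0098]
orientation: [0.442, 3.109, 0.001]
wrist_force: [0.5, 0.4, 0.9]
grip_width: 0.0556
```

```bash
python3 snap.py wrist:w2; python3 -c "
from h import *
go([.520,.2323,.0075],-.2805+np.pi)"
```

```text
shift [1.2 0.1 2.6] -0.1 heading 2.8592 q [ 0.374  0.026  1.886 -0.     1.227 -0.915] pos [0.5211 0.2318 0.0101] t 2.3333 F [ 0.3 -0.5  0.3] w 0.0559
```

View pics/w2.png

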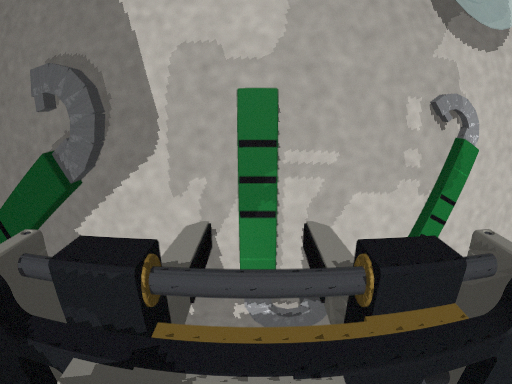

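The fingers straddle the handle, which is centred at (258,180). I'll lower the last 2.5 mm and close.

>>> step_arm:
  series:
    - [1,0,2.5,0,0.4]
    - [1,0,2.5,0,0.4]
    - [1,0,2.5,0,1]
    - [1,0,2.5,0,1]
    - [1,0,2.5,0,1]
    - [1,0,2.5,0,1]
    - [1,0,2.5,0,1]
    - [1,0,2.5,0,1]
    - [1,0,2.5,0,1]

```text
time_s: 3.08
position: [0.5196, 0.2316, 0.0062]
orientation: [0.443, 3.11, 0.0]
wrist_force: [-0.6, -0.7, -0.3]
grip_width: 0.0215
```

>>> step_arm:
  series:
    - [0,0,-15,0,1]
    - [0,0,-40,0,1]
    - [0,0,-70,0,1]
    - [0,0,-100,0,1]
    - [0,0,-130,0,1]
    - [0,0,-150,0,1]
    - [0,0,-150,0,1]
    - [0,0,-150,0,1]

```text
time_s: 3.75
position: [0.5198, 0.2317, 0.1565]
orientation: [0.442, 3.109, 0.001]
wrist_force: [-0.8, -0.4, -2.5]
grip_width: 0.0214
```

```bash
python3 snap.py wrist:w3 side:d3; python3 -c "
from h import *
go([.586,-.199,.16],2.942+np.pi)"
```

```text
shift [-184.4 -394.6   -5.4] 175.2 heading 2.8588 q [ 0.374 -0.091  1.755 -0.     1.48  -0.914] pos [0.519  0.2314 0.1544] t 3.85 F [ 0.1 -0.9 -2. ] w 0.0222
```

View pics/w3.png

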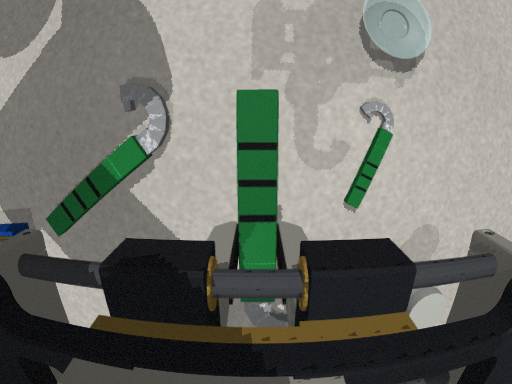

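```bash
python3 -c "
from h import *
go([.449,-.171,.20],2.942+np.pi)"
```

```text
shift [ -45.  -406.   -45.2] 175.2 heading 2.8588 q [ 0.374 -0.091  1.755 -0.     1.48  -0.914] pos [0.519  0.2314 0.1544] t 3.85 F [ 0.1 -0.9 -2. ] w 0.0222
```

>>> step_arm:
  series:
    - [-2,-20,-5,7,1]
    - [-4,-40,-10,14,1]
    - [-7,-60,-15,21,1]
    - [-9,-80,-20,28,1]
    - [-11,-100,-25,35,1]
    - [-13,-120,-30,42,1]
    - [-15,-140,-35,49,1]
    - [-18,-160,-40,56,1]
    - [-20,-180,-45,63,1]
    - [-22,-200,-45,70,1]
    - [-24,-220,-45,77,1]
    - [-26,-240,-45,84,1]
    - [-29,-260,-45,91,1]
    - [-31,-280,-45,98,1]
    - [-33,-300,-45,105,1]
    - [-35,-320,-45,112,1]
    - [-38,-340,-45,119,1]
    - [-40,-365,-45,126,1]
    - [-43,-390,-45,133,1]
    - [-45,-406,-45,140,1]

```text
time_s: 5.52
position: [0.4485, -0.1724, 0.1992]
orientation: [-3.075, -0.637, 0.004]
wrist_force: [0.6, 0.5, -1.1]
grip_width: 0.0214
```

```bash
python3 -c "
from h import *
go([.449,-.171,.20],2.942+np.pi)"
```

```text
shift [ 1.  -1.1 -0.8] 34.9 heading 0.4087 q [-0.42  -0.311  1.869 -0.     1.586  0.742] pos [ 0.4485 -0.1724  0.1992] t 5.5167 F [ 0.6  0.5 -1.1] w 0.0214
```

>>> step_arm:
  series:
    - [1,-1,-1,7,1]
    - [1,-1,-1,14,1]
    - [1,-1,-1,21,1]
    - [1,-1,-1,28,1]
    - [1,-1,-1,34.9,1]
    - [1,-1,-1,34.9,1]
    - [1,-1,-1,34.9,1]
    - [1,-1,-1,34.9,1]

```text
time_s: 6.18
position: [0.4498, -0.1694, 0.2013]
orientation: [-3.127, 0.297, 0.002]
wrist_force: [-0.3, 0.4, -2.4]
grip_width: 0.0217
```

```bash
python3 - <<'E'
from fit import *
import pickle
go([.449,-.171,.20],2.942+np.pi)
I=cams.camera_info('wrist');s=sensors.state()
w=cams.read_camera('wrist');cv2.imwrite('pics/w4.png',w[...,::-1]);pickle.dump((I,s),open('w4.pkl','wb'))
E
```

```text
shift [-0.5  1.7  1.3] 0.6 heading -0.1894 q [-0.413 -0.312  1.867 -0.     1.588  1.347] pos [ 0.4498 -0.1694  0.2013] t 6.1833 F [-0.3  0.4 -2.4] w 0.0217
```

View pics/w4.png

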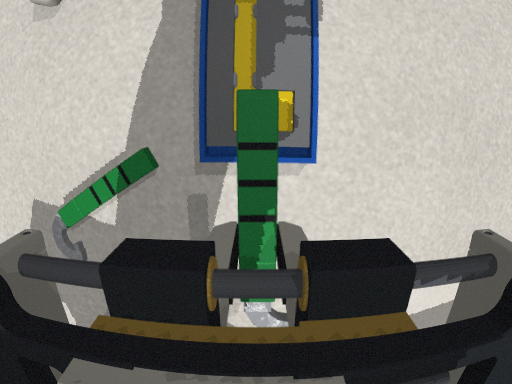

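The picture shows the tray right ahead at (258,80), partly cut off at the top and hidden by the held handle. I'll step forward and sideways to see all of it.

>>> step_arm:
  series:
    - [20,-20,0,0.6,1]
    - [40,-45,0,0.6,1]
    - [60,-70,0,0.6,1]
    - [75,-90,0,0.6,1]
    - [80,-90,0,0.6,1]
    - [80,-90,0,0.6,1]
    - [80,-90,0,0.6,1]
    - [80,-90,0,0.6,1]

```text
time_s: 6.9
position: [0.5452, -0.0972, 0.2021]
orientation: [3.125, -0.32, -0.0]
wrist_force: [0.2, 0.9, -1.2]
grip_width: 0.0215
```

```bash
python3 - <<'E'
from fit import *
import pickle
I=cams.camera_info('wrist');s=sensors.state()
w=cams.read_camera('wrist');cv2.imwrite('pics/w5.png',w[...,::-1]);pickle.dump((I,s),open('w5.pkl','wb'))
go([.449,-.171,.20],2.942+np.pi)
E
```

```text
shift [-79.2  91.8   2.2] -0.3 heading -0.2044 q [-0.222 -0.145  1.726 -0.     1.56   1.553] pos [ 0.5452 -0.0972  0.2022] t 6.95 F [-0.6 -0.3 -2.4] w 0.0216
```

View pics/w5.png

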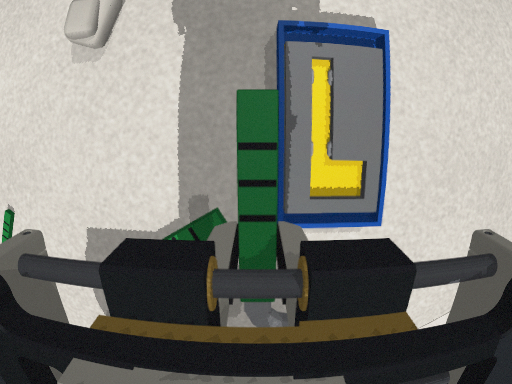

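```bash
python3 - <<'E'
from fit import *
import pickle
I,s=pickle.load(open('w5.pkl','rb'))
w=cv2.imread('pics/w5.png');
cv2.imwrite('pics/w5a.png',cv2.resize(w[10:160,265:400],None,fx=4,fy=4,interpolation=2))
cv2.imwrite('pics/w5b.png',cv2.resize(w[130:240,265:400],None,fx=5,fy=5,interpolation=2))
b=comp(blue(w[...,::-1]),(385,120))
def dens(B):
    o=[]
    for i in range(8):
        for k in(1,2,4):
            j=i^k
            if j>i: o+=[B[i]+(B[j]-B[i])*t for t in np.linspace(0,1,15)]
    return np.array(o)
p,c=fit(dens(TRAY),{'wrist':(b,I)},[.586,-.199,2.942]);print(p,c)
v=w.copy();v[...,0]=np.where(b>0,255,v[...,0]);
for P in tw(dens(TRAY),p): 
    q=w2p('wrist',P,I);cv2.circle(v,tuple(int(a) for a in q.round()),0,(0,0,255),-1)
cv2.imwrite('pics/w5c.png',cv2.resize(v[0:240,240:420],None,fx=2.5,fy=2.5,interpolation=0))
E
```

```text
[ 0.58746937 -0.19923693  2.94196249] [np.float64(0.030458196118184122)]
```

View pics/w5a.png

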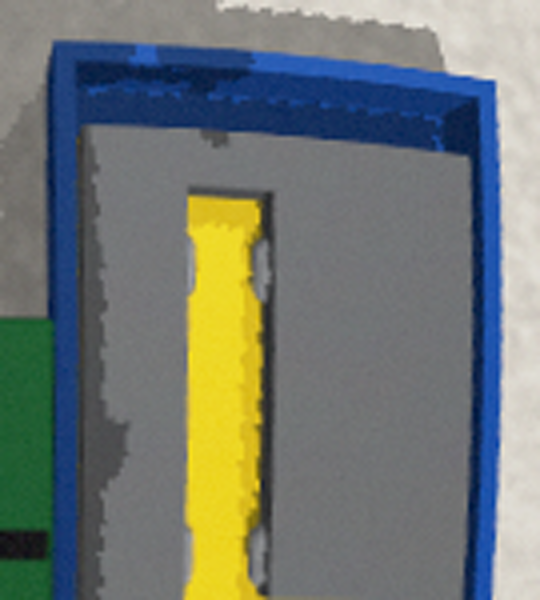

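View pics/w5b.png

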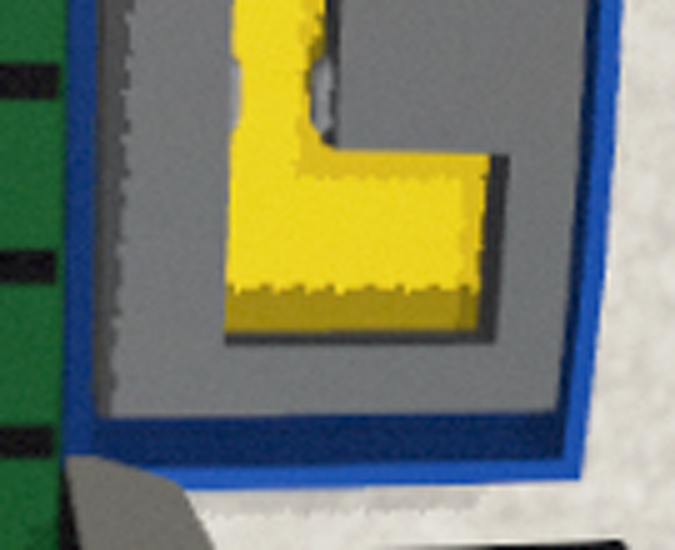

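View pics/w5c.png

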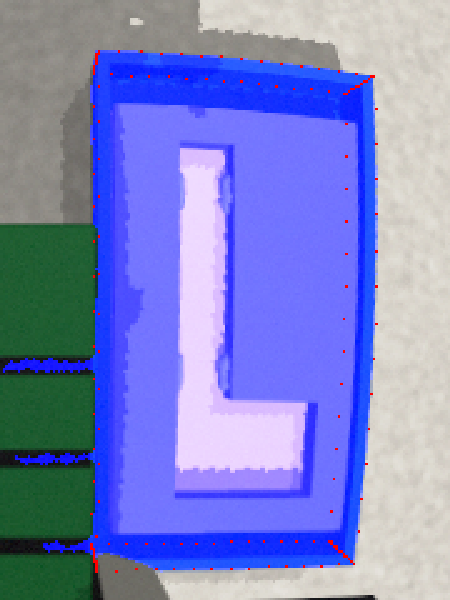

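```bash
python3 - <<'E'
from fit import *
import pickle
I,s=pickle.load(open('w5.pkl','rb'))
f=lambda u,z:p2w('wrist',u,z,I)
rim={k:f(u,.038) for k,u in dict(TL=(277.9,20.4),TR=(388.9,30.4),BR=(380.9,225.5)).items()}
ln=lambda a,b:np.linalg.norm(a-b)*1e3
print('rim len',ln(rim['TR'],rim['BR']),'wid',ln(rim['TL'],rim['TR']))
d=rim['BR']-rim['TR'];yaw=np.arctan2(d[1],d[0]);print('yaw',yaw, 'from short', np.arctan2(*(rim['TR']-rim['TL'])[1::-1])-np.pi/2)
c=(rim['TL']+rim['BR'])/2;print('center',c)
for yaw in(yaw,2.942):
  Rm=np.array([[np.cos(yaw),np.sin(yaw)],[-np.sin(yaw),np.cos(yaw)]])
  for n,u in dict(insTR=(382.6,48.9),insBR=(375.9,211.9),insBL=(284.3,213.1),tailL=(311.6,56.6),tailR=(333.6,57.6),endL=(309.9,198.5),endR=(363.7,198.3),pockR=(366.9,160.9),inner=(331.9,159.5)).items():
    print(n,(Rm@(f(u,.034)-c)[:2]*1e3).round(1))
w=cv2.imread('pics/w5.png')[...,::-1]
# held spanner, in the tool frame: pixels of tail corners
M=R.from_rotvec(s['orientation']).as_matrix()
for u in((236.8,89.5),(278.2,89.5)):
    # top plane approx TCP z+ 10 mm
    P=f(u,s['position'][2]+.0095);print('tail',(M.T@(P-s['position'])*1e3).round(1))
E
```

```text
rim len 241.69336015898392 wid 133.04067909744583
yaw 2.9405051844532526 from short -3.3403175381118935
center [ 0.58705614 -0.19843547  0.038     ]
insTR [-97.1  58.8]
insBR [103.7  58.9]
insBL [103.5 -57.9]
tailL [-79.5 -28.5]
tailR [-80.   -2.9]
endL [ 85.6 -27.8]
endR [85.8 40.3]
pockR [39.6 40.7]
inner [38.8 -3.3]
insTR [-97.   58.9]
insBR [103.8  58.7]
insBL [103.4 -58. ]
tailL [-79.5 -28.4]
tailR [-80.   -2.8]
endL [ 85.5 -27.9]
endR [85.9 40.1]
pockR [39.6 40.6]
inner [38.8 -3.3]
tail [ 84.8 -10.2  -9.5]
tail [84.8 11.4 -9.5]
```

```bash
cat > tgt.py <<'E'
from h import *
c=np.array([.58706,-.19844]);yaw=2.941
def tgt(tx,z,ty=-15.7,o=(-.2,.6)):
    Rt=np.array([[np.cos(yaw),-np.sin(yaw)],[np.sin(yaw),np.cos(yaw)]])
    w=c+Rt@np.array([tx,ty])/1e3
    h=yaw+np.pi;x=np.array([np.cos(h),np.sin(h)]);y=np.array([np.sin(h),-np.cos(h)])
    P=w-(x*o[0]+y*o[1])/1e3
    go([P[0],P[1],z],h)
def where(o=(-.2,.6)):
    M,s=toolR();p=s['position'][:2]+(M[:2,0]*o[0]+M[:2,1]*o[1])/1e3
    Rt=np.array([[np.cos(yaw),-np.sin(yaw)],[np.sin(yaw),np.cos(yaw)]])
    print('spanner in tray mm',((Rt.T@(p-c))*1e3).round(2),'tcp z',s['position'][2].round(4),'F',s['wrist_force'].round(1),'mom',s['moment'].round(2),'yaw err',np.round((np.arctan2(M[1,0],M[0,0])-yaw-np.pi+np.pi)%(2*np.pi)-np.pi,4),'tilt',(M[:2,2]).round(4))
E
python3 -c "
from tgt import *
tgt(7,.09);where()"
```

```text
shift [ 54.7  74.3 112.2] -0.2 heading -0.2044 q [-0.222 -0.145  1.726 -0.     1.56   1.553] pos [ 0.5452 -0.0972  0.2022] t 6.95 F [-0.6 -0.3 -2.4] w 0.0216
spanner in tray mm [ 61.39 -90.24] tcp z 0.2022 F [-0.6 -0.3 -2.4] mom [0.03 0.15 0.04] yaw err -0.0038 tilt [ 0.0001 -0.0002]
```

>>> step_arm:
  series:
    - [18,25,20,-0.2,1]
    - [36,50,40,-0.2,1]
    - [54.7,74.3,65,-0.2,1]
    - [54.7,74.3,85,-0.2,1]
    - [54.7,74.3,105,-0.2,1]
    - [54.7,74.3,112,-0.2,1]
    - [54.7,74.3,112,-0.2,1]
    - [54.7,74.3,112,-0.2,1]
    - [54.7,74.3,112,-0.2,1]

```text
time_s: 7.7
position: [0.5848, -0.1806, 0.092]
orientation: [3.125, -0.314, 0.003]
wrist_force: [0.5, -0.4, -2.3]
grip_width: 0.0216
```

```bash
python3 snap.py wrist:w6; python3 -c "
from tgt import *
tgt(7,.055);where()"
```

```text
shift [-1.2  0.8 37. ] 0.0 heading -0.2005 q [-0.341  0.041  1.729  0.     1.369  1.43 ] pos [ 0.5849 -0.1806  0.092 ] t 7.75 F [-0.5 -0.3 -2.3] w 0.0214
spanner in tray mm [  5.92 -16.48] tcp z 0.092 F [-0.5 -0.3 -2.3] mom [0.03 0.12 0.02] yaw err 0.0001 tilt [ 0.0023 -0.0008]
```

View pics/w6.png

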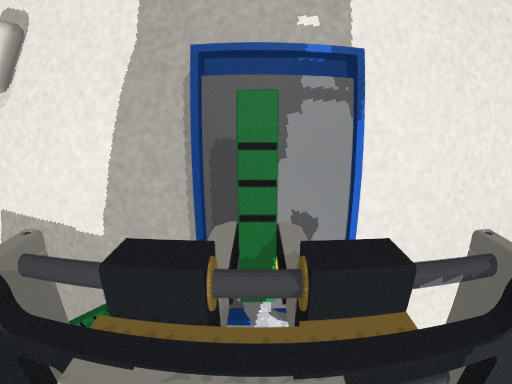

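>>> step_arm:
  series:
    - [-1.2,0.8,15,0,1]
    - [-1.2,0.8,28,0,1]
    - [-1.2,0.8,35,0,1]
    - [-1.2,0.8,37,0,1]
    - [-1.2,0.8,37,0,1]
    - [-1.2,0.8,37,0,1]

```text
time_s: 8.25
position: [0.5832, -0.181, 0.0536]
orientation: [3.126, -0.315, 0.001]
wrist_force: [-0.2, -0.1, -2.1]
grip_width: 0.0217
```

```bash
python3 -c "
from tgt import *
tgt(7,.055);where()
cams.read_camera('wrist');tgt(7,.055);where()
I=cams.camera_info('wrist');
w=cams.read_camera('wrist');cv2.imwrite('pics/w7.png',w[...,::-1])
import pickle;pickle.dump((I,sensors.state()),open('w7.pkl','wb'))
cv2.imwrite('pics/w7a.png',cv2.resize(w[30:240,170:390,::-1],None,fx=2.8,fy=2.8))
"
```

```text
shift [ 0.4  0.  -1.4] -0.0 heading -0.2006 q [-0.343  0.07   1.764  0.     1.307  1.429] pos [ 0.5832 -0.181   0.0536] t 8.25 F [-0.2 -0.1 -2.1] w 0.0217
spanner in tray mm [  7.44 -15.73] tcp z 0.0536 F [-0.2 -0.1 -2.1] mom [-0.01  0.16 -0.04] yaw err -0.0 tilt [ 0.0003 -0.0001]
shift [ 0.3 -0.  -1.2] -0.0 heading -0.2006 q [-0.343  0.07   1.764  0.     1.307  1.429] pos [ 0.5833 -0.1811  0.0538] t 8.3 F [-0.4  0.1 -1.8] w 0.0216
spanner in tray mm [  7.32 -15.68] tcp z 0.0538 F [-0.4  0.1 -1.8] mom [0.   0.15 0.05] yaw err -0.0 tilt [ 0.0007 -0.0003]
```

View pics/w7a.png

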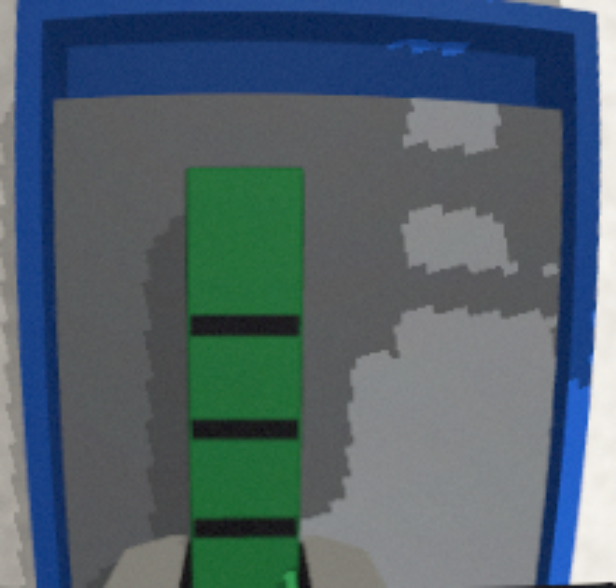

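```bash
python3 - <<'E'
from h import *
import pickle
I,s=pickle.load(open('w7.pkl','rb'));M=R.from_rotvec(s['orientation']).as_matrix()
f=lambda X,Y,z:(M.T@(p2w('wrist',(170+X/2.8,30+Y/2.8),z,I)-s['position'])*1e3).round(1)
print('ins TL',f(54,98,.034),'TR',f(562,108,.034),'left lower',f(67,570,.034),'right lower',f(549,570,.034))
zt=s['position'][2]+.0095
print('tail',f(186,167,zt),f(303,168,zt),'near',f(190.5,510,zt),f(300,510,zt))
E
```

```text
ins TL [104.5 -42.2  19.9] TR [104.8  74.3  20. ] left lower [ -7.6 -43.   19.9] right lower [-8.6 78.  19.9]
tail [ 84.7 -10.4  -9.4] [84.5 11.5 -9.4] near [ 17.9 -10.2  -9.5] [17.9 11.6 -9.5]
```

>>> step_arm:
  series:
    - [0.6,-0.3,4,0,1]
    - [0.6,-0.3,8,0,1]
    - [0.6,-0.3,10,0,1]
    - [0.6,-0.3,11,0,1]
    - [0.6,-0.3,12,0,1]
    - [0.6,-0.3,13,0,1]
    - [0.6,-0.3,13,0,1]
    - [0.6,-0.3,13,0,1]

```text
time_s: 9.02
position: [0.5837, -0.1808, 0.0402]
orientation: [-3.126, 0.315, -0.0]
wrist_force: [0.7, -0.3, -1.6]
grip_width: 0.0216
```

```bash
python3 -c "
from tgt import *
tgt(7,.037);where()"
```

```text
shift [0.  0.3 3.2] -0.0 heading -0.2007 q [-0.342  0.084  1.773  0.     1.285  1.429] pos [ 0.5837 -0.1808  0.0402] t 9.0167 F [ 0.7 -0.3 -1.6] w 0.0216
spanner in tray mm [  7.04 -15.99] tcp z 0.0402 F [ 0.7 -0.3 -1.6] mom [-0.04  0.17 -0.01] yaw err -0.0001 tilt [0.0001 0.    ]
```

No contact yet. I'll lower in 1 mm steps.

>>> step_arm:
  series:
    - [0,0,0.5,0,1]
    - [0,0,1,0,1]
    - [0,0,1.5,0,1]
    - [0,0,2,0,1]
    - [0,0,2,0,1]
    - [0,0,2,0,1]

```text
time_s: 9.52
position: [0.5836, -0.1808, 0.0381]
orientation: [-3.126, 0.315, 0.0]
wrist_force: [-0.3, 0.8, -1.4]
grip_width: 0.0221
```

```bash
python3 -c "
from tgt import *
where()"
```

```text
spanner in tray mm [  7.07 -15.99] tcp z 0.0381 F [-0.3  0.8 -1.4] mom [-0.03  0.2  -0.02] yaw err -0.0001 tilt [-0.  0.]
```

>>> step_arm:
  series:
    - [0,0,0.5,0,1]
    - [0,0,1,0,1]
    - [0,0,1.5,0,1]
    - [0,0,1.5,0,1]
    - [0,0,1.5,0,1]

```text
time_s: 9.93
position: [0.5836, -0.1808, 0.0366]
orientation: [3.126, -0.315, -0.0]
wrist_force: [-0.8, 0.5, -1.8]
grip_width: 0.0215
```

```bash
python3 -c "
from tgt import *
where()
w=cams.read_camera('wrist');cv2.imwrite('pics/w8a.png',cv2.resize(w[30:240,170:390,::-1],None,fx=2.8,fy=2.8))
s=cams.read_camera('scene');cv2.imwrite('pics/s8a.png',cv2.resize(s[100:230,90:240,::-1],None,fx=4.5,fy=4.5))
"
```

```text
spanner in tray mm [  7.09 -15.98] tcp z 0.0366 F [-0.8  0.5 -1.8] mom [-0.    0.14  0.  ] yaw err -0.0001 tilt [-0.0001  0.    ]
```

View pics/w8a.png

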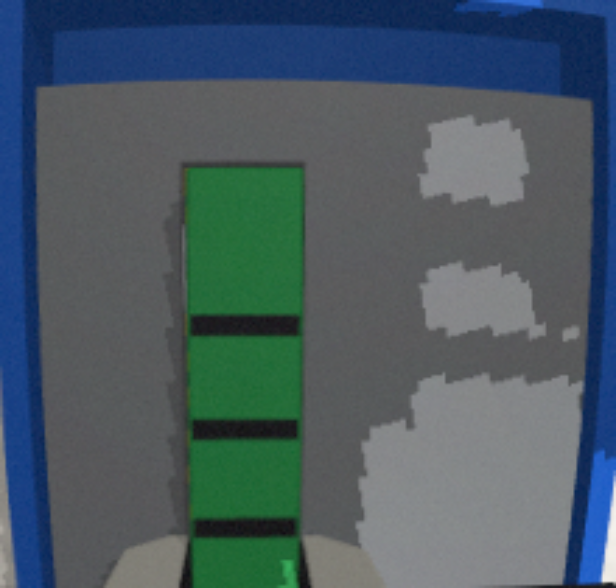

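View pics/s8a.png

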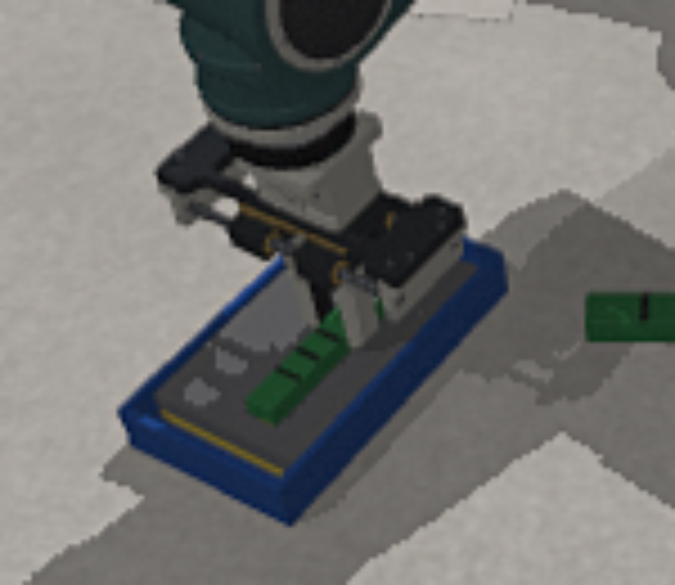

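The spanner is inside the slot: thin gaps show at its tail end and left side in the wrist view. I'll lower 1 mm more and release with a small opening so the fingers clear the tray wall.

>>> step_arm:
  series:
    - [0,0,0.5,0,1]
    - [0,0,1,0,1]
    - [0,0,1,0,1]
    - [0,0,1,0,0.68]
    - [0,0,1,0,0.68]
    - [0,0,1,0,0.68]
    - [0,0,1,0,0.68]
    - [0,0,-10,0,0.68]
    - [0,0,-30,0,0.68]
    - [0,0,-55,0,0.68]
    - [0,0,-80,0,0.68]
    - [0,0,-80,0,1]
    - [0,0,-80,0,1]
    - [0,0,-80,0,1]

```text
time_s: 11.2
position: [0.5835, -0.1808, 0.1167]
orientation: [3.126, -0.315, 0.0]
wrist_force: [-0.8, 1.2, -0.4]
grip_width: 0.0147
```

```bash
python3 -c "
from tgt import *
where()
I=cams.camera_info('wrist');st=sensors.state()
w=cams.read_camera('wrist');cv2.imwrite('pics/w9.png',w[...,::-1])
s=cams.read_camera('scene');cv2.imwrite('pics/s9a.png',cv2.resize(s[100:230,90:240,::-1],None,fx=4.5,fy=4.5))
import pickle;pickle.dump((I,st),open('w9.pkl','wb'))
"
```

```text
spanner in tray mm [  7.19 -16.  ] tcp z 0.1167 F [-0.8  1.2 -0.4] mom [-0.02  0.12  0.  ] yaw err -0.0001 tilt [ 0. -0.]
```

View pics/w9.png

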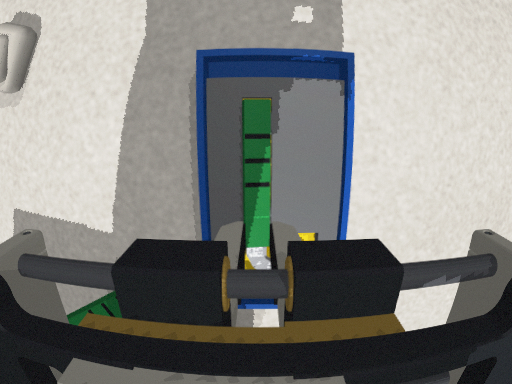

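View pics/s9a.png

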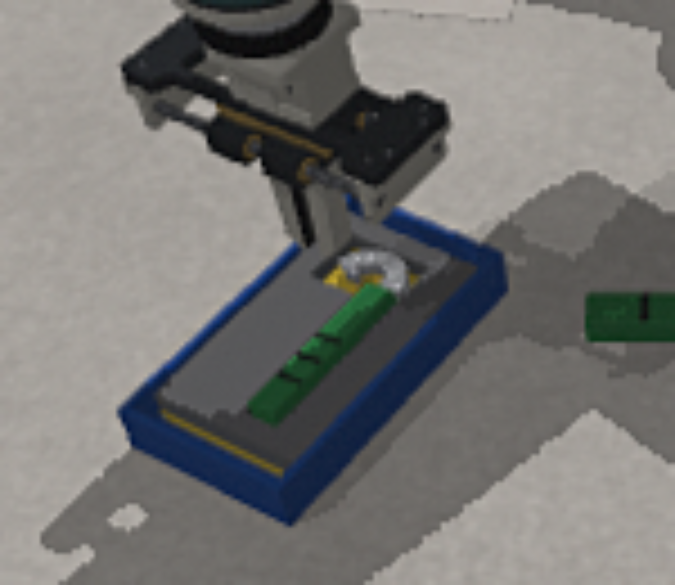

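>>> step_arm:
  series:
    - [-10,0,0,0,1]
    - [-20,0,20,0,1]
    - [-20,0,45,0,1]
    - [-20,0,62,0,1]
    - [-20,0,68,0,1]
    - [-20,0,70,0,1]
    - [-20,0,71,0,1]
    - [-20,0,72,0,1]
    - [-20,0,73,0,1]
    - [-20,0,73,0,1]

```text
time_s: 12.13
position: [0.5644, -0.177, 0.0443]
orientation: [3.126, -0.315, 0.001]
wrist_force: [-0.4, -0.6, 0.4]
grip_width: 0.0006
```

>>> step_arm:
  series:
    - [0,0,0.5,0,1]
    - [0,0,1,0,1]
    - [0,0,1.5,0,1]
    - [0,0,2,0,1]
    - [0,0,2,0,1]

```text
time_s: 12.55
position: [0.5644, -0.1771, 0.0429]
orientation: [3.125, -0.315, 0.002]
wrist_force: [-3.5, -0.0, 11.6]
grip_width: 0.0002
```

Contact is at about 44 mm as expected (11.6 N). I'll keep pressing.

>>> step_arm:
  series:
    - [0,0,0.5,0,1]
    - [0,0,1,0,1]
    - [0,0,1.5,0,1]
    - [0,0,2,0,1]
    - [0,0,2.5,0,1]
    - [0,0,3,0,1]
    - [0,0,3,0,1]

```text
time_s: 13.13
position: [0.5641, -0.1767, 0.039]
orientation: [-3.126, 0.315, -0.0]
wrist_force: [-1.4, 2.2, 4.3]
grip_width: 0.0008
```

>>> step_arm:
  series:
    - [0,0,0.7,0,1]
    - [0,0,1.4,0,1]
    - [0,0,2.1,0,1]
    - [0,0,2.8,0,1]
    - [0,0,3.5,0,1]
    - [0,0,3.5,0,1]

```text
time_s: 13.63
position: [0.5645, -0.1769, 0.0355]
orientation: [3.126, -0.315, 0.002]
wrist_force: [1.6, 0.5, 2.7]
grip_width: 0.0002
```

>>> step_arm:
  series:
    - [0,0,0.5,0,1]
    - [0,0,1,0,1]
    - [0,0,1,0,1]

```text
time_s: 13.88
position: [0.5645, -0.1769, 0.0352]
orientation: [3.126, -0.315, 0.002]
wrist_force: [-1.5, 2.4, 12.3]
grip_width: 0.0005
```

The neck is on the floor: TCP at 35.2 mm and the force is rising. Next, the tail.

>>> step_arm:
  series:
    - [0,0,-15,0,1]
    - [0,0,-30,0,1]
    - [30,0,-30,0,1]
    - [60,0,-30,0,1]
    - [85,0,-30,0,1]
    - [85,0,-30,0,1]
    - [85,0,-20,0,1]
    - [85,0,-14,0,1]
    - [85,0,-11,0,1]
    - [85,0,-9,0,1]
    - [85,0,-8,0,1]
    - [85,0,-8,0,1]

```text
time_s: 14.88
position: [0.647, -0.1937, 0.0422]
orientation: [3.126, -0.315, 0.0]
wrist_force: [-0.3, 0.0, 0.4]
grip_width: 0.0005
```

>>> step_arm:
  series:
    - [0,0,0.5,0,1]
    - [0,0,1,0,1]
    - [0,0,1.5,0,1]
    - [0,0,2,0,1]
    - [0,0,2.5,0,1]
    - [0,0,3,0,1]
    - [0,0,3,0,1]

```text
time_s: 15.47
position: [0.6473, -0.1937, 0.039]
orientation: [-3.126, 0.315, 0.0]
wrist_force: [-0.0, 0.5, -0.0]
grip_width: 0.0006
```

```bash
python3 -c "
from tgt import *
where()
s=cams.read_camera('scene');cv2.imwrite('pics/s10a.png',cv2.resize(s[100:230,90:240,::-1],None,fx=4.5,fy=4.5))
"
```

```text
spanner in tray mm [-57.87 -15.99] tcp z 0.039 F [-0.   0.5 -0. ] mom [0.05 0.07 0.04] yaw err -0.0001 tilt [-0.0002  0.0001]
```

View pics/s10a.png

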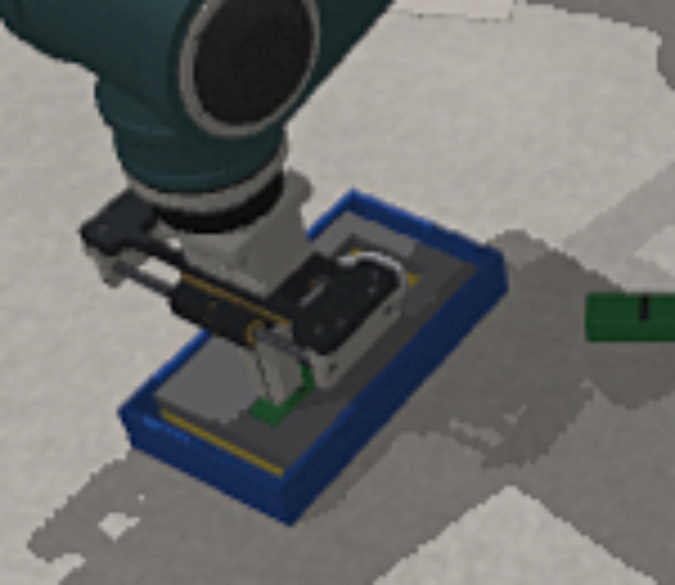

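The handle is visible under the fingers and looks low. I'll keep going down gently to feel for it.

>>> step_arm:
  series:
    - [0,0,0.7,0,1]
    - [0,0,1.4,0,1]
    - [0,0,2.1,0,1]
    - [0,0,2.8,0,1]
    - [0,0,3.5,0,1]
    - [0,0,3.5,0,1]

```text
time_s: 16.02
position: [0.6472, -0.1937, 0.0354]
orientation: [-3.126, 0.315, 0.001]
wrist_force: [-0.3, 0.2, -1.0]
grip_width: 0.0004
```

>>> step_arm:
  series:
    - [0,0,0.5,0,1]
    - [0,0,1,0,1]
    - [0,0,1,0,1]

```text
time_s: 16.27
position: [0.6474, -0.1938, 0.0353]
orientation: [3.126, -0.315, 0.0]
wrist_force: [-2.4, 0.2, 6.1]
grip_width: 0.0003
```

>>> step_arm:
  series:
    - [0,0,0.5,0,1]
    - [0,0,1,0,1]
    - [0,0,1.5,0,1]
    - [0,0,1.5,0,1]

```text
time_s: 16.6
position: [0.6474, -0.1939, 0.0351]
orientation: [3.126, -0.315, 0.001]
wrist_force: [-10.1, 2.9, 18.8]
grip_width: 0.0006
```

Firm stop at 35.1 mm under 19 N. I'll lift off and go back to the earlier viewpoint to inspect.

>>> step_arm:
  series:
    - [0,0,-15,0,1]
    - [0,0,-50,0,1]
    - [-35,0,-85,0,1]
    - [-70,-20,-120,0,1]
    - [-105,-50,-150,0,1]
    - [-120,-75,-166,0,1]
    - [-120,-75,-166,0,1]
    - [-120,-75,-166,0,1]
    - [-120,-75,-166,0,1]

```text
time_s: 17.35
position: [0.5448, -0.0959, 0.2007]
orientation: [3.126, -0.313, 0.004]
wrist_force: [0.5, -0.8, -0.2]
grip_width: 0.0005
```

```bash
python3 -c "
from tgt import *
import pickle
where()
I=cams.camera_info('wrist');st=sensors.state()
w=cams.read_camera('wrist');cv2.imwrite('pics/w11.png',w[...,::-1]);pickle.dump((I,st),open('w11.pkl','wb'))
cv2.imwrite('pics/w11a.png',cv2.resize(w[10:240,240:410,::-1],None,fx=2.6,fy=2.6,interpolation=2))
s=cams.read_camera('scene');cv2.imwrite('pics/s11.png',s[...,::-1]);cv2.imwrite('pics/s11a.png',cv2.resize(s[130:230,90:240,::-1],None,fx=5,fy=5,interpolation=2))
"
```

```text
spanner in tray mm [ 62.   -91.47] tcp z 0.2007 F [ 0.5 -0.8 -0.2] mom [-0.06  0.14 -0.02] yaw err 0.0012 tilt [ 0.0027 -0.0007]
```

View pics/w11a.png

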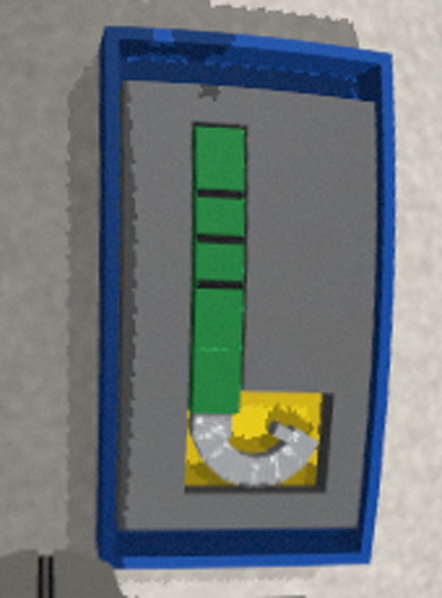

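View pics/s11a.png

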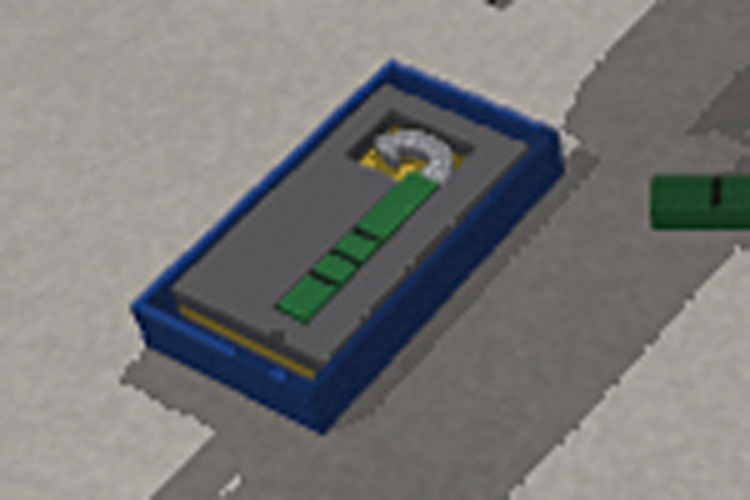

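Both views show the handle flush with the insert and the hook in its pocket. I'll touch the neck once more to check that it stayed down after pressing the tail.

>>> step_arm:
  series:
    - [12,25,30,0,1]
    - [24,50,65,0,1]
    - [35,75,100,0,1]
    - [35,75,130,0,1]
    - [35,75,150,0,1]
    - [35,75,158,0,1]
    - [35,75,160,0,1]
    - [35,75,162,0,1]
    - [35,75,163,0,1]
    - [35,75,163,0,1]

```text
time_s: 18.28
position: [0.5647, -0.1769, 0.0375]
orientation: [3.125, -0.314, 0.003]
wrist_force: [-0.1, 0.2, 1.0]
grip_width: 0.0004
```

>>> step_arm:
  series:
    - [0,0,0.5,0,1]
    - [0,0,1,0,1]
    - [0,0,1.5,0,1]
    - [0,0,2,0,1]
    - [0,0,2.5,0,1]
    - [0,0,2.5,0,1]

```text
time_s: 18.78
position: [0.5643, -0.1768, 0.0352]
orientation: [3.126, -0.314, 0.001]
wrist_force: [-6.3, 3.5, 14.5]
grip_width: 0.0004
```

The neck stops at 35.2 mm under 14.5 N, so it's home. I'll lift clear, take a last look and hand in.

>>> step_arm:
  series:
    - [0,0,-15,0,1]
    - [0,0,-50,0,1]
    - [-15,-25,-85,0,1]
    - [-35,-50,-120,0,1]
    - [-35,-75,-150,0,1]
    - [-35,-75,-165,0,1]
    - [-35,-75,-165,0,1]
    - [-35,-75,-165,0,1]
    - [-35,-75,-165,0,1]

```text
time_s: 19.53
position: [0.5444, -0.0965, 0.1978]
orientation: [-3.126, 0.315, 0.001]
wrist_force: [0.4, 0.6, -0.3]
grip_width: 0.0003
```

```bash
python3 - <<'E'
from fit import *
I=cams.camera_info('wrist');w=cams.read_camera('wrist');cv2.imwrite('pics/w12.png',w[...,::-1])
g=comp(green(w),(325,110));print(g.sum())
p,c=fit(HAND[[1,3,5,7]],{'wrist':(g,I)},[.583,-.181,2.941],z=.019);print(p,c)
y=2.941;Rt=np.array([[np.cos(y),np.sin(y)],[-np.sin(y),np.cos(y)]]);print('in tray mm',Rt@(p[:2]-[.58706,-.19844])*1e3,'dyaw',p[2]-y)
s=cams.read_camera('scene');cv2.imwrite('pics/s12.png',s[...,::-1])
E
```

```text
2302.0
[ 0.583291   -0.18096676  2.94143352] [np.float64(0.07406934586120628)]
in tray mm [  7.17497111 -16.3719026 ] dyaw 0.0004335233714662934
```

View pics/s12.png

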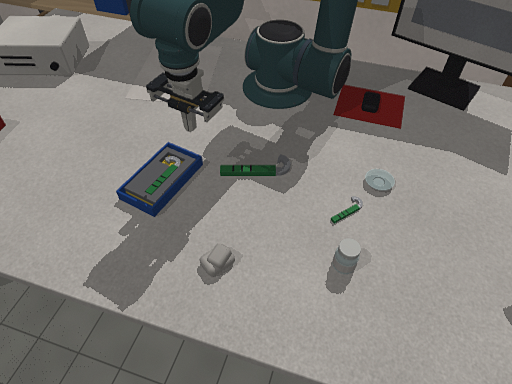

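The stone (217,260), jar (347,253) and dish (379,181) are where they were at the start. The spanner lies in the tray and the gripper is clear.

```bash
python3 -c "
from cell import ticket;print(ticket.sign_off())"
```

```text
the job is handed in; nothing more can be done
None
```

The middle-sized spanner is in the tray's cutout, pressed home at both ends and let go, and I handed the job in at about 20 s of the 64 s allowed.

- **Getting it in:** I turned the spanner about 175° to match the cutout. The wrist camera put the insert about 3 mm toward the tray's +x, so I aimed there and lowered in small steps. It went in without touching the insert's top, so I never had to search by touch.
- **Pressing:** The neck first took load with the fingertips at about 43–44 mm, gave way past its rollers, and stopped at 35.2 mm. When I moved to the tail there was no roller resistance. It seems to have dropped together with the neck. It stopped firmly at 35.1 mm under 19 N. A second touch on the neck read 35.2 mm under 14.5 N.
- **Final position:** The last camera fit puts the spanner at x 7.2, y −16.4 mm in the tray, in line within 0.001 rad. That fit overlapped the handle outline less closely than the earlier wrist-camera fits, with about 7% mismatch against 2–3%. Even so, the position is well inside the allowed range.
- **Surroundings:** By eye, the stone, jar and dish are where they started, and the robot touches nothing. No check failed or disagreed.

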